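# Deburr the sawn copper busbars with a block file

## Robot

A 7-joint arm with a two-finger parallel gripper is mounted at the origin on the work surface. World frame = base frame: x ahead of the robot, y to its left, z up, the work surface at z = 0. Lengths are in m, angles in rad, forces in N, time in s.
With the tool pointing down it reaches from about 0.4 to 0.875 m from the base axis. Payload 6.5 kg.
Tool frame: the origin (TCP) lies midway between the tips of the shut fingers; the grasp point (between the pads) lies 19 mm behind it; z points along the fingers, y is the line along which they close (so a half turn about z gives the same grasp; the last joint's range is limited). The gripper opens to 88 mm and grips with 3 to 60 N. Pads are 18 mm wide; open, the fingers measure 123 mm over their backs; the gripper's body (75 mm by 187 mm) begins 45 mm behind the grasp point.
Start: joints at [1.164, 0.536, -0.004, 1.538, 0.003, 1.067, -0.071], TCP at [0.217, -0.613, 0.239] pointing down, gripper open.
Joint ranges: [-2.7, 2.7], [-0.37, 2.16], [-1.27, 1.26], [0.24, 2.4], [-1.31, 4.45], [0.19, 1.91], [-2.76, 2.76]. Speed limits (rad/s): [2.39, 2.39, 3.14, 3.14, 3.14, 3.14, 3.14].

## Interface

Orientations are given as [roll, pitch, yaw] about the fixed x, y, z axes, in that order (R = Rz(yaw) Ry(pitch) Rx(roll)).
In Python, from cell import ctrl, hand, solver, get_obs, vision gives the robot as it stands. Calls block until the motion is done:
- ctrl.goto(position, orientation): joint-space move of the TCP to a pose.
- ctrl.servo_line(position, orientation=None, vel=0.15, f_stop=None): straight line of the TCP; orientation=None keeps the orientation; vel is the mean speed in m/s. With f_stop (N) it stops when the force on the tool has changed by that much, and returns True; else False.
- ctrl.set_joints(angles): joint-space move.
- hand.gripper_to(opening, grip_force=None): finger opening in m; grip_force is the grip in N (None keeps the last); returns when the fingers have stopped.
- ctrl.sleep(seconds).
- solver.ik(position, orientation): joint angles nearest the present ones, or None.
- get_obs(): the state.
- vision.grab_frame(name): name is "scene" or "side" or "wrist"; returns (picture, depth): 384x512x3 uint8, red, green, blue; 384x512 float32, m along the optical axis (not along the pixel's ray), 0 where there is no reading.
- vision.camera_info(name): a dict with "fx", "fy", "cx", "cy" (pixels), "distortion" ([k1, k2, p1, p2, k3] as OpenCV has them; the pictures are not rectified), "extrinsics" (4x4, takes a point from camera to world coordinates). Camera axes: x right, y up, looking along -z (the intrinsics and any distortion apply to the point x, -y, -z); pixel columns grow to the right and rows downward; lengths in m; the calibration is good to about 2 mm. A picture is of the moment at which its call begins: read the wrist's pose just before it. camera_info takes no time and is no camera call; for the wrist camera it gives the pose at the moment of the call.
A pose or a line that the arm cannot do raises ctrl.PlanningError and nothing moves.
- ctrl.finish_job(): hands the job in; it is judged then, once.
The state is a dict: "t": time; "joints": joint angles; "qvel": joint speeds; "tau": joint torques, N m; "eef_pos": TCP position; "orientation": TCP orientation; "contact_force": force on the tool from outside, world axes, zero at the start; "torque": the same for the moment, N m; "gripper_width": finger opening in m; "grasp_force": force on a finger pad.
Only numpy, scipy, OpenCV 4.12 (cv2) and the standard library are available. Lean on these libraries where they do the work, as an engineer would, in place of code of your own. Each camera call takes 0.05 s, during which the arm holds its last target. There are 200 camera calls.

## Task

Lift the tool case's yellow lid right back onto its stop, take out the block file and file the burr off the top edge of every copper bar in the blue block: long strokes, four or so on each, until the burr is gone, pressing only on the forward stroke (away from the robot, towards the white stripe) and lifting the file clear on each return. Then lay the file back flat in the case, leaving the lid open, and stand every bar upright, edge up, in a slot of the blue tote, without disturbing the other things on the bench.

Things in the scene. Friction and masses are not known exactly. Their poses are not given: they have to be found in the camera images.
- case: black tool case bolted to the bench: open-topped box 180 x 210 x 70 mm with 5 mm walls and floor (inner floor 5 mm above its origin), closed by the yellow lid. Origin: centre of its underside. x points away from the robot's side to the hinge (lid hinge along y on the rim at x = +90 mm, z = 70 mm); the file lies in it lengthwise along y, 20 to 40 mm on the -x side of the middle, so that there is room in front of the open lid
- case_lid (a joint): the case lid, rad: 0 shut, grows as it is lifted, 1.8 fully open, leaning back on its stop, where it stays by its own weight. Below about 1.5 it falls shut when released. 250 g, 8 mm thick
- case_lid_handle (a point): middle of the lid's steel bar handle: round bar 11 mm thick and 100 mm long along the case's y, its axis 35 mm off the lid's outer face and 30 mm in from the lid's free edge; two 8 mm posts stand 85 mm apart. It can be pinched from above across the case's x and turns in the pads as the lid swings
- case_lid_hinge (a point): a point on the lid's hinge axis (which runs along the case's y)
- file_grip (a point): a flat block file, 300 g: steel blade 160 (along its x) x 28 x 6 mm underneath, aluminium holder 150 x 26 x 6 mm on it, and on top of the middle an upright orange grip 60 (x) x 22 (y) x 42 mm. This point is in the middle of the grip, 35 mm above the blade's underside and 19 mm below the grip's top. Same both ways round. z is up out of the grip
- nest: blue filing block bolted to the bench, 60 (x) x 234 (y) x 55 mm, with four slots (12 mm in x, 38 mm in y, 45 mm deep, floor 10 mm above its origin) 54 mm apart along y at y = -81, -27, 27, 81 mm. Origin: centre of its underside. Its +x, away from the robot and marked by a white stripe along that side of its top, is the forward stroke direction
- tote: loose blue tote with black foam, 240 (x) x 66 (y) x 60 mm, 0.9 kg: four slots (18 mm in x, 48 mm in y, floor 8 mm above its underside, 52 mm deep) at x = -90, -30, 30, 90 mm. Origin: centre of its underside, z up. A bar standing in a slot has its middle 63 mm above this origin
- screwdriver: red-handled screwdriver, 200 mm, lying on the bench; bystander
- contactor: black block 60 x 60 x 50 mm with two copper studs; bystander
- tape: tape measure 60 x 35 x 55 mm, black and yellow; bystander
- bar_a_mid (a point): middle of copper busbar A: upright bar 10 (x) x 36 (y) x 109.5 mm, 380 g, flat faces; point 55 mm above its foot (its top edge 54.5 mm above this point). Starts in a slot of the filing block, foot 10 mm above the bench. Two or three of the bars a to d are there
- burr_a (a joint): filing done on the top edge of bar A, in rad: 0 at the start, with a pale ragged burr 2 to 4 mm proud of the edge; grows by 1 for each 4.5 mm the blade is pushed forward (the block's +x) while pressing on the edge with 3 N or more (5 to 15 N is good), so a 65 mm stroke gives about 14; falls as much when dragged back under load (light touches do nothing). The burr sinks as it is filed and is gone at 40, about 180 mm of stroke in all; stops at 44
- bar_b_mid (a point): middle of copper busbar B: upright bar 10 (x) x 36 (y) x 109.5 mm, 380 g, flat faces; point 55 mm above its foot (its top edge 54.5 mm above this point). Starts in a slot of the filing block, foot 10 mm above the bench. Two or three of the bars a to d are there
- burr_b (a joint): filing done on the top edge of bar B, in rad: 0 at the start, with a pale ragged burr 2 to 4 mm proud of the edge; grows by 1 for each 4.5 mm the blade is pushed forward (the block's +x) while pressing on the edge with 3 N or more (5 to 15 N is good), so a 65 mm stroke gives about 14; falls as much when dragged back under load (light touches do nothing). The burr sinks as it is filed and is gone at 40, about 180 mm of stroke in all; stops at 44
- bar_c_mid (a point): middle of copper busbar C: upright bar 10 (x) x 36 (y) x 109.5 mm, 380 g, flat faces; point 55 mm above its foot (its top edge 54.5 mm above this point). Starts in a slot of the filing block, foot 10 mm above the bench. Two or three of the bars a to d are there
- burr_c (a joint): filing done on the top edge of bar C, in rad: 0 at the start, with a pale ragged burr 2 to 4 mm proud of the edge; grows by 1 for each 4.5 mm the blade is pushed forward (the block's +x) while pressing on the edge with 3 N or more (5 to 15 N is good), so a 65 mm stroke gives about 14; falls as much when dragged back under load (light touches do nothing). The burr sinks as it is filed and is gone at 40, about 180 mm of stroke in all; stops at 44
- bar_d_mid (a point): middle of copper busbar D: upright bar 10 (x) x 36 (y) x 109.5 mm, 380 g, flat faces; point 55 mm above its foot (its top edge 54.5 mm above this point). Starts in a slot of the filing block, foot 10 mm above the bench. Two or three of the bars a to d are there
- burr_d (a joint): filing done on the top edge of bar D, in rad: 0 at the start, with a pale ragged burr 2 to 4 mm proud of the edge; grows by 1 for each 4.5 mm the blade is pushed forward (the block's +x) while pressing on the edge with 3 N or more (5 to 15 N is good), so a 65 mm stroke gives about 14; falls as much when dragged back under load (light touches do nothing). The burr sinks as it is filed and is gone at 40, about 180 mm of stroke in all; stops at 44
There are look-alikes about, which are no part of the job. What is shaped like the part that bears bar_b_mid but turquoise is not meant.

How it is judged:
By the outcome, as a careful person would: the job done as asked, in the order asked, and still so for the second after the job is handed in, with the robot touching nothing.
Of bar_a, bar_b, bar_c, bar_d only 2 to 3 are there at a start; the rules pass over those that are not, and their reading is None.
At some moment in a run one of tote may be knocked a few centimetres aside while the robot is not near it.
It also fails if it takes over 210 s, if anything falls off the work surface, if the arm or the gripper's body presses on something with over 40 N, if the wrist force passes 120 N, or if a joint passes its speed limit or range.

## Working session

There is one attempt and no reset: what is moved stays moved. The work goes in short steps, each a Python script; the robot and the scene stay as the last script left them, time stands still between calls to the robot, and variables do not carry over. Pictures are saved under pics/ and viewed, at most 14 in all, crops included, and the job is handed in when it is done.

```bash
ls; mkdir -p pics
python3 - <<'E'
from cell import ctrl,hand,solver,get_obs,vision
import cv2,numpy as np
for n in ("scene","side"):
    p,d=vision.grab_frame(n); cv2.imwrite(f"pics/{n}0.png",cv2.resize(p[:,:,::-1],(800,600)))
    np.savez(f"pics/{n}0.npz",p=p,d=d)
    c=vision.camera_info(n);print(n,c)
print(get_obs())
E
```

```text
pics
scene {'fx': 349.09582162368923, 'fy': 349.09582162368923, 'cx': 257.3550192650885, 'cy': 187.98694767199146, 'distortion': array([-0.06360343,  0.        ,  0.        ,  0.        ,  0.        ]), 'extrinsics': array([[-0.31786782, -0.70386947,  0.6352384 ,  1.1452949 ],
       [ 0.94812292, -0.23936008,  0.20921203,  0.20325379],
       [ 0.00479276,  0.66878586,  0.74343964,  0.69834706],
       [ 0.        ,  0.        ,  0.        ,  1.        ]])}
side {'fx': 378.88404728662607, 'fy': 378.88404728662607, 'cx': 253.47342157508518, 'cy': 189.47613834506842, 'distortion': array([-0.11084328,  0.        ,  0.        ,  0.        ,  0.        ]), 'extrinsics': array([[-0.74736876,  0.4480525 , -0.49060054,  0.06820592],
       [-0.66420609, -0.52211128,  0.53500475,  0.62171201],
       [-0.01643786,  0.72570571,  0.68780886,  0.83365528],
       [ 0.        ,  0.        ,  0.        ,  1.        ]])}
{'t': 0.1, 'joints': array([ 1.16378376,  0.53710991, -0.00445428,  1.53874813,  0.00257414,
        1.06730206, -0.07122027]), 'qvel': array([-1.44882339e-04, -3.25143639e-05,  5.45056657e-04, -1.92597056e-03,
       -1.84747068e-04, -2.53243426e-03,  4.29706045e-04]), 'tau': array([ 2.21087670e-03, -5.72078311e+01,  9.94089246e-01, -2.52230859e+01,
       -5.61379362e-02,  1.34551417e-02,  6.68497637e-05]), 'eef_pos': array([ 0.21708542, -0.61209611,  0.23792411]), 'orientation': array([-3.14003309e+00,  8.48921972e-05,  3.40864985e-01]), 'contact_force': array([-0.11905187, -0.05810873,  0.05495904]), 'torque': array([-0.05624074, -0.02809181, -0.00922786]), 'grasp_force': 0.0, 'gripper_width': 0.08837999222888446}
```

View pics/scene0.png

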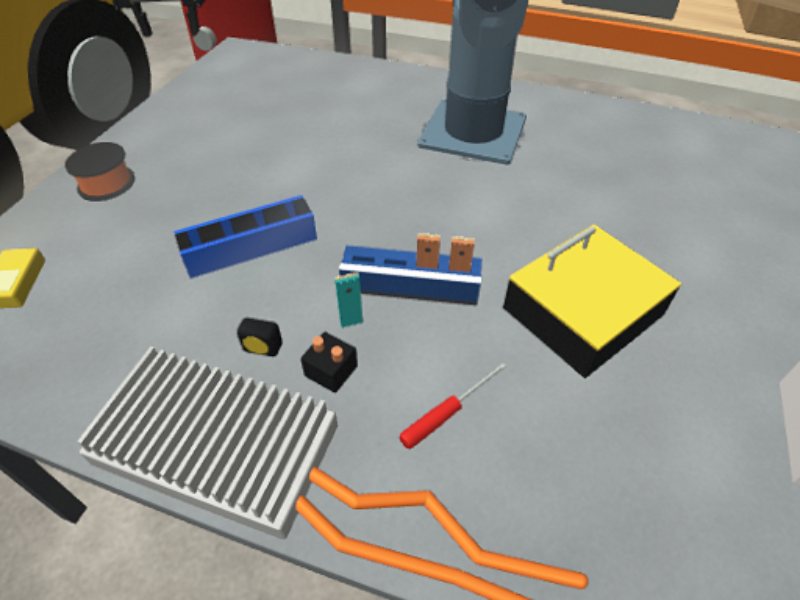

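View pics/side0.png

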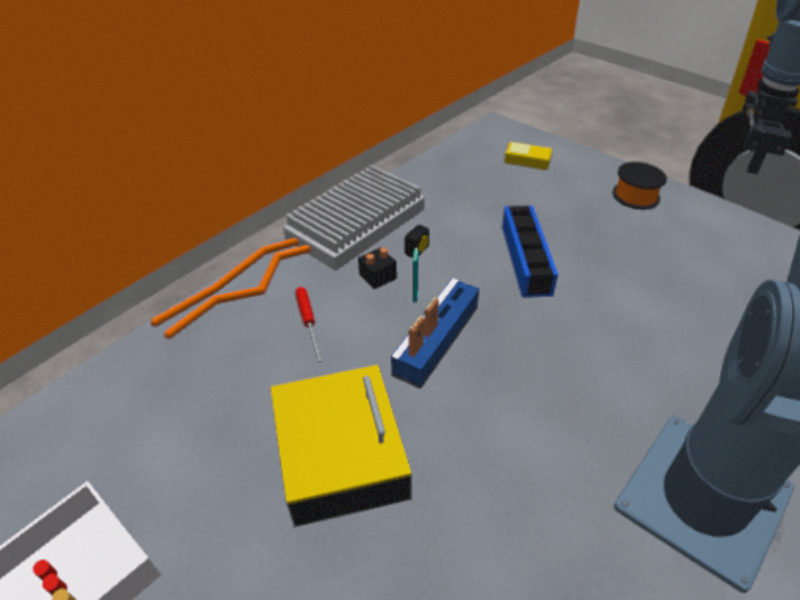

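The copper bars are in the filing block at scene (428,250) and (461,252). The turquoise look-alike at (348,300) is not wanted. The blue filing block with its white stripe is at (410,272), the tote at (245,235), and the yellow lid at (595,285) with its handle at (572,248). Yellow and black look-alikes are the tape at (258,337) and a yellow box at (18,275).

```bash
cat > h.py <<'E'
from cell import ctrl,hand,solver,get_obs,vision
import cv2,numpy as np
def world(n,d,info=None):
    c=info or vision.camera_info(n)
    K=np.array([[c['fx'],0,c['cx']],[0,c['fy'],c['cy']],[0,0,1]])
    v,u=np.mgrid[:384,:512]
    q=cv2.undistortPoints(np.stack([u,v],-1).reshape(-1,1,2).astype(np.float32),K,c['distortion']).reshape(384,512,2)
    P=np.stack([q[...,0]*d,-q[...,1]*d,-d],-1)
    E=c['extrinsics']; return P@E[:3,:3].T+E[:3,3]
def grab(n):
    info=vision.camera_info(n); p,d=vision.grab_frame(n)
    return p,world(n,d,info),cv2.cvtColor(p,cv2.COLOR_RGB2HSV),d>0
def blobs(m,mn=15):
    k,l,s,c=cv2.connectedComponentsWithStats(m.astype(np.uint8))
    return [(l==i,c[i],s[i,4]) for i in range(1,k) if s[i,4]>=mn]
def rect(P): # xy points -> centre,(w,h),angle
    (c,s,a)=cv2.minAreaRect((P[:,:2]*1000).astype(np.float32)); return np.round(c,1),np.round(s,1),round(a,1)
MASK=dict(yellow=((20,150,80),(34,255,255)),blue=((105,120,40),(125,255,255)),copper=((6,90,90),(18,255,255)),turq=((80,100,50),(98,255,255)))
E
python3 - <<'E'
from h import *
for n in("scene","side"):
    z=np.load(f"pics/{n}0.npz");W=world(n,z['d']);H=cv2.cvtColor(z['p'],cv2.COLOR_RGB2HSV)
    for k,(a,b) in MASK.items():
        for m,c,s in blobs(cv2.inRange(H,a,b)>0,40):
            P=W[m]; P=P[np.isfinite(P).all(1)]
            if not(-.2<np.median(P[:,0])<1.1 and abs(np.median(P[:,1]))<1): continue
            zt=np.percentile(P[:,2],95); T=P[P[:,2]>zt-.006]
            print(n,k,c.round(),s,'ztop',zt.round(3),'zmed',np.median(P[:,2]).round(3),'all',rect(P),'top',rect(T))
    # lid plane and handle
    m=(W[...,2]>.092)&(W[...,2]<.14)&(W[...,1]>0.03)&(W[...,0]>.2)&(W[...,0]<.8)
    for mm,c,s in blobs(m,20): print(n,'hi',c.round(),s,rect(W[mm]),np.percentile(W[mm][:,2],[10,50,95]).round(3))
    wm=(H[...,1]<60)&(H[...,2]>190)&(abs(W[...,2]-.055)<.008)&(W[...,0]<.9)
    for mm,c,s in blobs(wm,20): print(n,'white',c.round(),s,rect(W[mm]))
E
```

```text
scene yellow [381. 184.] 4324 ztop 0.08 zmed 0.078 all (array([692.7, 223.8]), array([251.6, 870.5]), 71.3) top (array([740.9, 223.3]), array([221.6, 778.9]), 71.3)
scene yellow [ 12. 175.] 674 ztop 0.037 zmed 0.033 all (array([ 949.9, -265.1]), array([1010.1,   99.1]), 61.7) top (array([ 945.6, -262.7]), array([1010.2,   86.8]), 61.9)
scene yellow [163. 220.] 134 ztop 0.048 zmed 0.03 all (array([935.2,  20.6]), array([555.9,  32.3]), 44.3) top (array([939.3,  20.5]), array([550.3,  22.8]), 43.9)
scene blue [157. 153.] 1973 ztop 0.06 zmed 0.041 all (array([761.8, -57.5]), array([907.5, 240.5]), 46.1) top (array([801.7, -37.9]), array([829.7, 238.3]), 43.8)
scene blue [256. 166.] 699 ztop 0.057 zmed 0.055 all (array([492.7,  -0. ]), array([102.9, 246.7]), 10.6) top (array([518.6,  11.8]), array([ 45.7, 232.4]), 11.6)
scene blue [268. 183.] 874 ztop 0.051 zmed 0.032 all (array([816.6, 157.4]), array([635.5, 191.5]), 24.7) top (array([816.8, 157.4]), array([635.2, 191. ]), 24.7)
scene copper [ 66. 116.] 414 ztop 0.053 zmed 0.032 all (array([ 473. , -683.9]), array([ 55.8, 108.3]), 37.2)
[... 3022 characters left out ...]
  94.9]), array([ 6.6, 34.7]), 6.3)
side turq [265. 176.] 97 ztop 0.108 zmed 0.061 all (array([668.1, -91.7]), array([ 13.5, 145.7]), 38.6) top (array([634. , -51.3]), array([ 9.1, 39.9]), 40.1)
side hi [270. 205.] 171 (array([513.4,  71.8]), array([11.2, 82.5]), 11.5) [0.096 0.111 0.123]
side hi [239. 260.] 185 (array([451.5, 260.1]), array([ 10.7, 107.5]), 56.1) [0.115 0.117 0.12 ]
side white [286. 185.] 67 (array([561.7, -59. ]), array([12.6, 76.5]), 11.2)
side white [256. 223.] 54 (array([530.3, 104.9]), array([12.1, 54.7]), 13.9)
side white [ 39. 326.] 167 (array([698.1, 681.6]), array([159.9,  64.1]), 65.9)
side white [ 79. 356.] 167 (array([563.1, 640.6]), array([ 62.5, 122.1]), 48.5)
```

```bash
cat >> h.py <<'E'
def measure(n,W,H,ok):
    for k,col,zl,zh,mn in(("lid","yellow",.070,.084,300),("blue","blue",.050,.066,60),("turq","turq",.02,.13,40)):
        a,b=MASK[col]
        m=(cv2.inRange(H,a,b)>0)&ok&(W[...,2]>zl)&(W[...,2]<zh)&(W[...,0]>.2)&(W[...,0]<.95)
        m=cv2.morphologyEx(m.astype(np.uint8),cv2.MORPH_CLOSE,np.ones((3,3)))&ok&(W[...,2]>zl)&(W[...,2]<zh)
        for mm,c,s in blobs(m,mn): print(n,k,c.round(),s,rect(W[mm]),'z',np.median(W[mm][:,2]).round(4))
E
python3 - <<'E'
from h import *
for n in("scene","side"):
    z=np.load(f"pics/{n}0.npz");W=world(n,z['d']);H=cv2.cvtColor(z['p'],cv2.COLOR_RGB2HSV)
    measure(n,W,H,z['d']>0)
    for x,y in((.454,.26),(.52,.045)):
        m=(z['d']>0)&(W[...,2]>.09)&(np.hypot(W[...,0]-x,W[...,1]-y)<.07)
        P=W[m]; print(P[:,:2].mean(0),P[:,2].max())
E
```

```text
scene lid [381. 184.] 4257 (array([487.9, 309.7]), array([179.1, 212.7]), 56.0) z 0.078
scene blue [151. 138.] 258 (array([ 511.2, -315.9]), array([ 23.9, 236.9]), 44.3) z 0.0591
scene blue [157. 150.] 467 (array([ 548.6, -280.9]), array([ 23. , 237.9]), 41.8) z 0.0581
scene blue [257. 166.] 644 (array([518.6,  11.8]), array([ 45.7, 232.4]), 11.6) z 0.0548
scene turq [223. 190.] 383 (array([639.3, -50.5]), array([10. , 36.7]), 26.9) z 0.0693
[0.45823002 0.258106  ] 0.1202395233339324
[0.51983409 0.06851184] 0.12371260246605775
side lid [214. 278.] 5449 (array([485.4, 309.1]), array([178.7, 213.1]), 55.9) z 0.0784
side blue [331. 155.] 194 (array([ 544.1, -281.1]), array([ 14.3, 241. ]), 44.3) z 0.0588
side blue [347. 154.] 165 (array([ 505.1, -316.1]), array([ 14.6, 235.5]), 44.2) z 0.0592
side blue [282. 208.] 716 (array([516.5,  13.3]), array([ 47.5, 235.5]), 10.8) z 0.0543
side turq [265. 173.] 86 (array([665.6, -88.6]), array([  9.1, 137.7]), 40.4) z 0.0853
[0.44821666 0.26270944] 0.12148391500826139
[0.51144037 0.07024953] 0.12481685893530847
```

```bash
cat >> h.py <<'E'
from math import pi,sin,cos,radians
CA=radians(56.0); CX=np.array([cos(CA),sin(CA),0]); CY=np.array([-sin(CA),cos(CA),0]); C0=np.array([.4866,.3094,0])
UZ=np.array([0,0,1.])
def case(x,y,z): return C0+CX*x+CY*y+UZ*z
def down(yaw): return [pi,0,yaw]
def best_yaw(p,yaw):
    q0=np.array(get_obs()['joints']); o=[]
    for y in (yaw,yaw+pi,yaw-pi):
        q=solver.ik(list(p),down(y))
        if q is not None: o.append((abs(q[-1]),y))
    return min(o)[1]
def st(): 
    o=get_obs(); return round(o['t'],1),o['eef_pos'].round(4),o['contact_force'].round(1),round(o['gripper_width'],4),round(float(o['grasp_force']),1)
E
python3 - <<'E'
from h import *
hd=case(-.06,0,.113); print(hd)
yaw=best_yaw(hd+UZ*.1,CA+pi/2); print(yaw)
def bar(th):
    a=np.arctan2(.043,-.150)-th; r=np.hypot(.043,.15)
    return case(.09+r*cos(a),0,.07+r*sin(a))
for th in(0,.6,1.2,1.8): print(th,bar(th),solver.ik(list(bar(th)-UZ*.012),down(yaw)) is not None)
ctrl.goto(list(hd+UZ*.10),down(yaw)); print(st())
p,W,H,ok=grab("wrist"); cv2.imwrite("pics/w1.png",p[:,:,::-1])
m=ok&(W[...,2]>.10)&(W[...,2]<.125)&(np.hypot(W[...,0]-hd[0],W[...,1]-hd[1])<.08)
for mm,c,s in blobs(m,30): print(c,s,rect(W[mm]),np.percentile(W[mm][:,2],95))
E
```

```text
[0.45304843 0.25965775 0.113     ]
2.548180707911721
0 [0.45304843 0.25965775 0.113     ] True
0.6 [0.48127608 0.30150697 0.1901858 ] True
1.2 [0.52894433 0.37217806 0.22538725] True
1.8 [0.57940128 0.44698356 0.20630745] True
(3.3, array([0.4535, 0.2589, 0.2129]), array([-0.1, -0.1,  1.3]), 0.0881, 0.0)
[256.06117021 192.03922872] 1504 (array([452.7, 259.8]), array([ 11. , 108.8]), 56.2) 0.11844506799041041
```

View pics/w1.png

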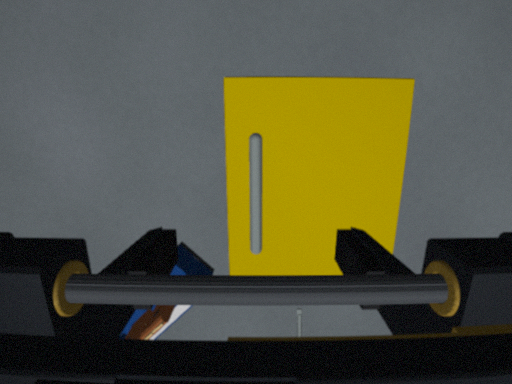

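The close-up shows the lid with its handle centred at (255,193), measured within 1 mm of the prediction. I'm going ahead with it.

Run:
```python
from h import *
yaw=2.5482
def bar(th):
    a=np.arctan2(.043,-.150)-th; r=np.hypot(.043,.15)
    return case(.09+r*cos(a),0,.07+r*sin(a))-UZ*.012
hand.gripper_to(.05)
print(ctrl.servo_line(list(bar(0)),down(yaw),vel=.12,f_stop=8),st())
hand.gripper_to(0,15); print(st())
for th in np.arange(.15,1.81,.15):
    ctrl.servo_line(list(bar(th)),down(yaw),vel=.15)
    o=st()
    if round(th*100)%45==0: print(round(th,2),o)
hand.gripper_to(.020); print(st())
e=get_obs()['eef_pos']
ctrl.servo_line(list(e+UZ*.10),vel=.15); print(st())
p,W,H,ok=grab("side"); cv2.imwrite("pics/s1.png",cv2.resize(p[:,:,::-1],(800,600)))
```

```text
False (5.1, array([0.4534, 0.2601, 0.1017]), array([ 0.5, -0.6, -0.7]), 0.0501, 0.0)
(5.8, array([0.4527, 0.259 , 0.101 ]), array([-1.9, -3.8,  4.4]), 0.0105, 15.0)
0.45 (6.7, array([0.4707, 0.2858, 0.1625]), array([-7.1, -9.5,  7.5]), 0.0103, 15.0)
0.9 (7.6, array([0.5044, 0.3357, 0.2042]), array([-3.2, -4.3, 11. ]), 0.0103, 15.0)
1.35 (8.6, array([0.5426, 0.3922, 0.2145]), array([-0. , -0. ,  7.2]), 0.0105, 15.0)
1.8 (9.5, array([0.5789, 0.4461, 0.1933]), array([ 1.1, -0.9, -1.6]), 0.0102, 15.0)
(9.8, array([0.5792, 0.4469, 0.1945]), array([-0.3,  0.5,  0.1]), 0.0199, 0.0)
(10.7, array([0.579 , 0.4465, 0.2934]), array([ 0.2,  0.5, -0.2]), 0.0197, 0.0)
```

View pics/s1.png

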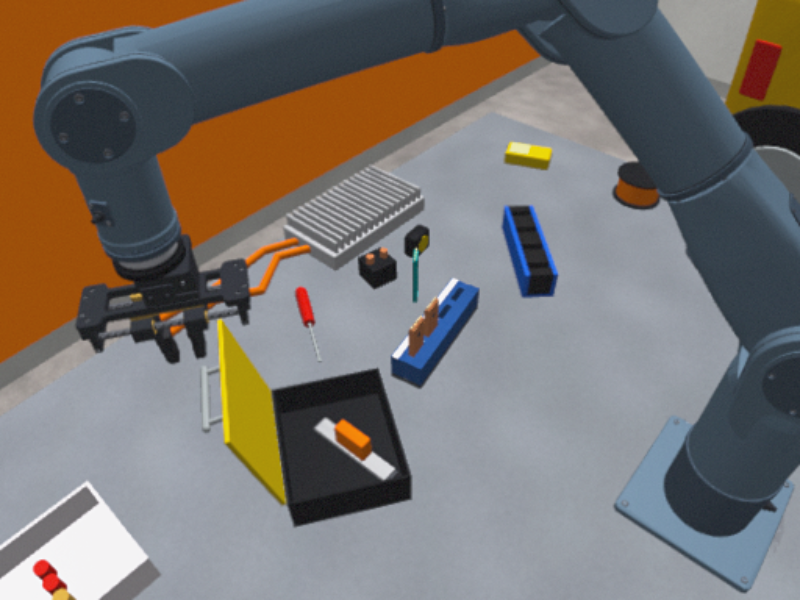

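The lid is back on its stop at (245,410). The file lies at about 10-20° to case y, with its orange grip at (352,438).

Run:
```python
from h import *
yaw=2.5482
ctrl.servo_line(list(case(-.03,0,.293)),vel=.25)
ctrl.servo_line(list(case(-.05,-.02,.22)),vel=.2)
hand.gripper_to(.05)
p,W,H,ok=grab("wrist"); cv2.imwrite("pics/w2.png",p[:,:,::-1])
D=W-C0; X=D@CX; Y=D@CY
inn=ok&(abs(X)<.083)&(abs(Y)<.098)
g=inn&(W[...,2]>.045)&(W[...,2]<.068)&(H[...,1]>120)
b=inn&(W[...,2]>.009)&(W[...,2]<.03)&(H[...,2]>110)&(H[...,1]<80)
for n,m in(("grip",g),("blade",b)):
    for mm,c,s in blobs(m,60):
        r=rect(W[mm]);d=np.r_[r[0]/1000,0]-C0; print(n,c.round(),s,r,'case',d@CX,d@CY,'z',np.median(W[mm][:,2]))
print(st())
```

```text
grip [280. 160.] 1046 (array([470.7, 292.2]), array([59.1, 21.1]), 2.2) case -0.02315061341313157 0.0035635794639282976 z 0.057635369928897534
blade [273. 148.] 1661 (array([471.3, 292.3]), array([158.7,  28.2]), 1.5) case -0.022732193913793632 0.0031220762107423486 z 0.01571197340522762
(12.8, array([0.4752, 0.2567, 0.22  ]), array([0.2, 0.2, 0.7]), 0.05, 0.0)
```

View pics/w2.png

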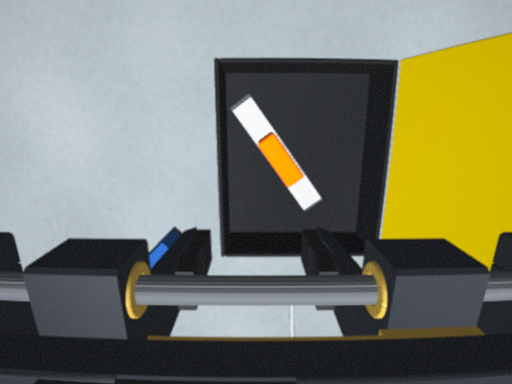

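Run:
```python
from h import *
g=np.array([.4709,.2923,0]); yaw=best_yaw(g+UZ*.15,radians(1.8)); print(yaw)
ctrl.goto(list(g+UZ*.15),down(yaw))
hand.gripper_to(.048)
print(ctrl.servo_line(list(g+UZ*.026),vel=.12,f_stop=8),st())
hand.gripper_to(0,60); print(st())
ctrl.servo_line(list(g+UZ*.25),vel=.2); ctrl.sleep(.3);print(st())
p,W,H,ok=grab("wrist"); cv2.imwrite("pics/w3.png",p[:,:,::-1])
# over nest, high: look
NA=radians(11.2);N0=np.array([.525,.0145,0])
y2=yaw+NA-radians(1.8)
q=N0+.054*np.array([-sin(NA),cos(NA),0])+np.array([-.1*cos(NA),-.1*sin(NA),.25])
ctrl.goto(list(q),down(y2)); print(y2,st())
for n in("side",):
    p,W,H,ok=grab(n); cv2.imwrite(f"pics/{n}3.png",cv2.resize(p[:,:,::-1],(800,600)))
for n in("scene","side"):
    p,W,H,ok=grab(n)
    m=ok&(W[...,2]>.10)&(W[...,2]<.135)&(np.hypot(W[...,0]-.516,W[...,1]-.07)<.07)
    for mm,c,s in blobs(m,20): print(n,c.round(),s,rect(W[mm]),W[mm].mean(0),W[mm][:,2].max())
```

```text
3.173008580125691
False (14.7, array([0.4713, 0.2927, 0.0267]), array([-1.3,  0. ,  0.5]), 0.0481, 0.0)
(15.3, array([0.471 , 0.2923, 0.0262]), array([-0.4, -0.2,  1.9]), 0.0216, 60.0)
(16.8, array([0.4707, 0.2922, 0.2495]), array([ 0.1,  0.5, -2.5]), 0.0214, 60.0)
3.337069529813158 (17.9, array([0.417 , 0.0492, 0.2504]), array([-0.5,  0.1, -2.3]), 0.0219, 60.0)
scene [274. 154.] 124 (array([524.1,  41.5]), array([10.9, 35.7]), 7.6) [0.52480393 0.04131913 0.11252286] 0.12474589396481883
scene [296. 156.] 122 (array([514. ,  94.7]), array([ 9.4, 34.7]), 14.0) [0.51456794 0.09448821 0.11291193] 0.12407698432055314
side [271. 203.] 149 (array([514.3,  66.3]), array([11.7, 95. ]), 11.5) [0.51168762 0.06998573 0.11334552] 0.1260099397024066
```

View pics/side3.png

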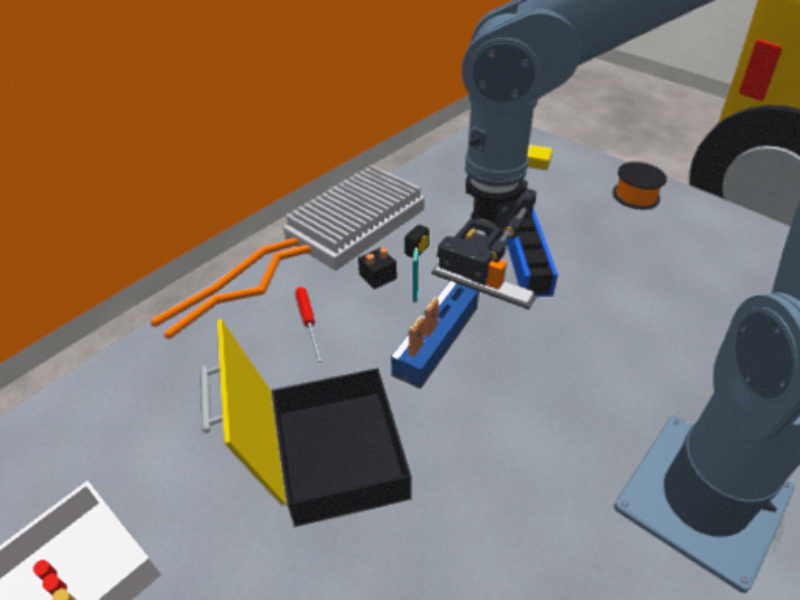

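```bash
cat >> h.py <<'E'
NA=radians(11.2);NX=np.array([cos(NA),sin(NA),0]);NY=np.array([-sin(NA),cos(NA),0]);N0=np.array([.525,.0145,0])
def nest(x,y,z): return N0+NX*x+NY*y+UZ*z
YF=3.33707
def stroke(y,z0,x0=-.034,x1=.034,F=8.,nseg=6,k=1500.,log=True):
    """touch down at x0, push forward to x1 keeping about F newton down, lift"""
    ctrl.servo_line(list(nest(x0,y,z0+.012)),down(YF),vel=.2); ctrl.sleep(.15)
    b=get_obs()['contact_force'][2]
    hit=ctrl.servo_line(list(nest(x0,y,z0-.012)),down(YF),vel=.03,f_stop=5)
    e=get_obs()['eef_pos']; zc=e[2]; fs=[]; zs=[]; zt=zc
    for x in np.linspace(x0,x1,nseg+1)[1:]:
        f=get_obs()['contact_force'][2]-b; fs.append(round(f,1))
        zc-=np.clip((F-f)/k,-.002,.002)
        ctrl.servo_line(list(nest(x,y,zc)),down(YF),vel=.06)
        zs.append(round(get_obs()['eef_pos'][2],4))
    fs.append(round(get_obs()['contact_force'][2]-b,1))
    e=get_obs()['eef_pos']; ctrl.servo_line(list(e+UZ*.015),vel=.15)
    if log: print('hit',hit,'touch',round(zt,4),'base',round(b,1),fs,zs,round(zc,4),'t',round(get_obs()['t'],1))
    return zt,hit
E
python3 - <<'E'
from h import *
ctrl.servo_line(list(nest(-.034,.027,.17)),down(YF),vel=.2)
stroke(.027,.144)
E
```

```text
hit True touch 0.1399 base -2.9 [np.float64(7.3), np.float64(8.8), np.float64(7.1), np.float64(14.2), np.float64(-0.4), np.float64(11.3), np.float64(0.6)] [np.float64(0.14), np.float64(0.1403), np.float64(0.1403), np.float64(0.1408), np.float64(0.1404), np.float64(0.141)] 0.1414 t 22.0
```

Run:
```python
from h import *
for i in range(2): stroke(.027,.142,k=5000.,F=9)
```

```text
hit True touch 0.1394 base -2.0 [np.float64(6.1), np.float64(9.8), np.float64(12.8), np.float64(8.2), np.float64(11.5), np.float64(8.5), np.float64(10.7)] [np.float64(0.1396), np.float64(0.1399), np.float64(0.1403), np.float64(0.1405), np.float64(0.1407), np.float64(0.1407)] 0.14 t 25.5
hit True touch 0.1389 base -2.9 [np.float64(7.4), np.float64(9.2), np.float64(13.1), np.float64(11.0), np.float64(10.8), np.float64(9.9), np.float64(11.0)] [np.float64(0.1392), np.float64(0.1397), np.float64(0.1402), np.float64(0.1406), np.float64(0.1409), np.float64(0.1411)] 0.1404 t 29.0
```

Run:
```python
from h import *
for i in range(2): stroke(.027,.142,k=5000.,F=9)
e=get_obs()['eef_pos']; ctrl.servo_line(list(e+UZ*.03),vel=.2)
ctrl.servo_line(list(nest(-.034,.081,.17)),down(YF),vel=.2)
for i in range(5): stroke(.081,.144 if i==0 else .142,k=5000.,F=9)
e=get_obs()['eef_pos']; ctrl.servo_line(list(e+UZ*.10),vel=.2)
ctrl.goto(list(nest(-.1,.2,.3)),down(YF)); print(st())
a,_,_,_=grab("scene"); 
b,_,_,_=grab("side")
A=cv2.resize(a[140:185,240:330],None,fx=6,fy=6,interpolation=cv2.INTER_CUBIC);B=cv2.resize(b[180:240,240:330],None,fx=4,fy=4,interpolation=cv2.INTER_CUBIC)
cv2.imwrite("pics/burr.png",np.vstack([A,cv2.copyMakeBorder(B,0,0,0,A.shape[1]-B.shape[1],cv2.BORDER_CONSTANT)])[:,:,::-1])
```

```text
hit True touch 0.1385 base -2.4 [np.float64(6.5), np.float64(10.2), np.float64(15.8), np.float64(12.1), np.float64(15.4), np.float64(3.0), np.float64(10.0)] [np.float64(0.1388), np.float64(0.1394), np.float64(0.14), np.float64(0.1403), np.float64(0.1413), np.float64(0.1404)] 0.1403 t 32.5
hit True touch 0.1389 base -1.4 [np.float64(5.3), np.float64(22.3), np.float64(1.2), np.float64(28.4), np.float64(3.5), np.float64(13.8), np.float64(3.1)] [np.float64(0.1388), np.float64(0.14), np.float64(0.1396), np.float64(0.1406), np.float64(0.1399), np.float64(0.1404)] 0.1405 t 36.0
hit True touch 0.1391 base -2.8 [np.float64(6.5), np.float64(9.3), np.float64(12.5), np.float64(9.5), np.float64(10.1), np.float64(10.3), np.float64(8.4)] [np.float64(0.1393), np.float64(0.1396), np.float64(0.14), np.float64(0.1401), np.float64(0.1403), np.float64(0.1404)] 0.14 t 40.2
hit True touch 0.1388 base -2.8 [np.float64(6.3), np.float64(10.3), np.float64(13.4), np.float64(9.3), np.float64(11.9), np.float64(8.0), np.float64(11.0)] [np.float64(0.139), np.float64(0.1394), np.float64(0.1399), np.float64(0.1402), 
[... 303 characters left out ...]
.1406), np.float64(0.1407)] 0.1399 t 47.2
hit True touch 0.138 base -1.9 [np.float64(6.3), np.float64(17.7), np.float64(7.8), np.float64(22.2), np.float64(1.2), np.float64(13.9), np.float64(5.6)] [np.float64(0.1381), np.float64(0.1391), np.float64(0.1393), np.float64(0.1408), np.float64(0.1401), np.float64(0.1406)] 0.1404 t 50.7
hit True touch 0.138 base -2.0 [np.float64(6.8), np.float64(18.9), np.float64(2.2), np.float64(29.3), np.float64(4.7), np.float64(14.0), np.float64(2.7)] [np.float64(0.1381), np.float64(0.1394), np.float64(0.1391), np.float64(0.1403), np.float64(0.1395), np.float64(0.1401)] 0.1403 t 54.2
(55.6, array([0.3885, 0.1905, 0.2995]), array([ 1. ,  0.4, -1.9]), 0.0218, 60.0)
```

View pics/burr.png

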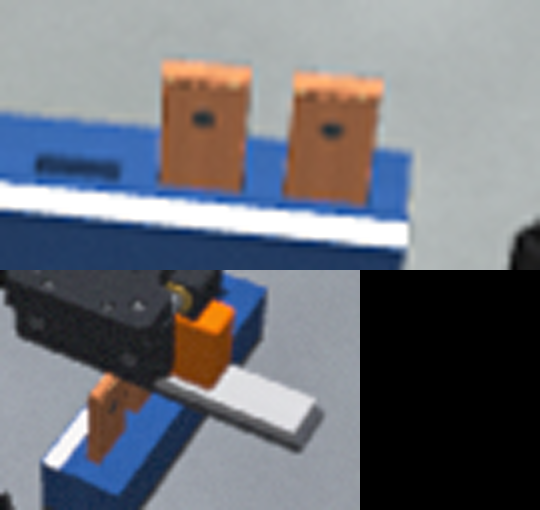

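Run:
```python
from h import *
z=np.load("pics/scene0.npz"); a0=z['p']; a,W,H,ok=grab("scene")
f=lambda a:cv2.resize(a[145:178,262:312],None,fx=8,fy=8,interpolation=cv2.INTER_NEAREST)
cv2.imwrite("pics/cmp.png",np.hstack([f(a0),f(a)])[:,:,::-1])
W0=world("scene",z['d'])
for w in(W0,W):
  for y in(.027,.081):
    D=w-N0;m=(abs(D@NX)<.012)&(abs(D@NY-y)<.014)&(w[...,2]>.1); print(np.sort(w[m][:,2])[-25:].round(4).mean())
```

```text
0.12042
0.12060000000000003
0.117788
0.118008
```

View pics/cmp.png

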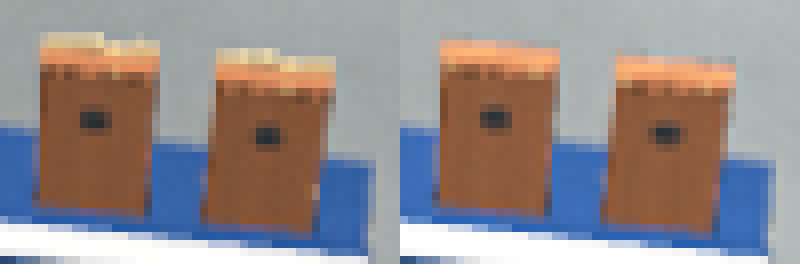

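The pale ragged ridge visible at the start (left) is gone from both bars (right). Next I put the file back.

Run:
```python
from h import *
yaw=2.5482
ctrl.goto(list(case(-.032,0,.27)),down(yaw)); ctrl.servo_line(list(case(-.032,0,.06)),down(yaw),vel=.2)
print(ctrl.servo_line(list(case(-.032,0,.0245)),vel=.04,f_stop=5),st())
hand.gripper_to(.048); print(st())
ctrl.servo_line(list(case(-.032,0,.27)),vel=.2)
ctrl.goto(list(nest(-.05,.15,.33)),down(YF-pi/2 if solver.ik(list(nest(-.05,.15,.33)),down(YF-pi/2)) is not None else yaw))
for n in("scene","side"):
    p,W,H,ok=grab(n); measure(n,W,H,ok); cv2.imwrite(f"pics/{n}5.png",cv2.resize(p[:,:,::-1],(800,600)))
    D=W-C0; g=ok&(abs(D@CX)<.08)&(abs(D@CY)<.1)&(W[...,2]>.045)&(W[...,2]<.068)&(H[...,1]>150)&(H[...,2]>100)
    for mm,c,s in blobs(g,20): print('grip',c.round(),s,rect(W[mm]),np.percentile(W[mm][:,2],[5,95]))
print(st())
```

```text
True (58.7, array([0.4685, 0.2826, 0.0254]), array([-0.4, -0.8,  6.1]), 0.0212, 60.0)
(59.3, array([0.4678, 0.2817, 0.0246]), array([-0.2,  0.4,  0.1]), 0.0481, 0.0)
scene blue [151. 138.] 258 (array([ 507.6, -319.5]), array([ 23.4, 236.6]), 47.1) z 0.0593
scene blue [156. 150.] 473 (array([ 547.7, -281.7]), array([ 21.4, 238.3]), 42.5) z 0.058
scene blue [257. 166.] 646 (array([517.9,  11.8]), array([ 47.3, 232.5]), 10.6) z 0.0548
scene turq [223. 190.] 385 (array([611.6, -50. ]), array([32.8, 80.7]), 84.2) z 0.0682
grip [369. 179.] 192 (array([469.8, 282.9]), array([22.8, 60.5]), 55.7) [0.0469824  0.05940847]
side blue [331. 156.] 184 (array([ 542.5, -280.5]), array([ 14.6, 237.9]), 44.2) z 0.0587
side blue [347. 154.] 164 (array([ 505.2, -316.6]), array([ 13.7, 232.9]), 44.7) z 0.0595
side blue [282. 208.] 707 (array([516.7,  12.8]), array([ 46.4, 235.8]), 10.8) z 0.0544
side turq [265. 173.] 92 (array([665.2, -88.1]), array([  9.1, 137.5]), 40.4) z 0.0828
grip [229. 277.] 203 (array([466.5, 283.8]), array([22. , 60.7]), 56.0) [0.05056987 0.06115411]
(61.4, array([0.4464, 0.1536, 0.3291]), array([-0.5, -0. , -0.2]), 0.0477, 0.0)
```

View pics/scene5.png

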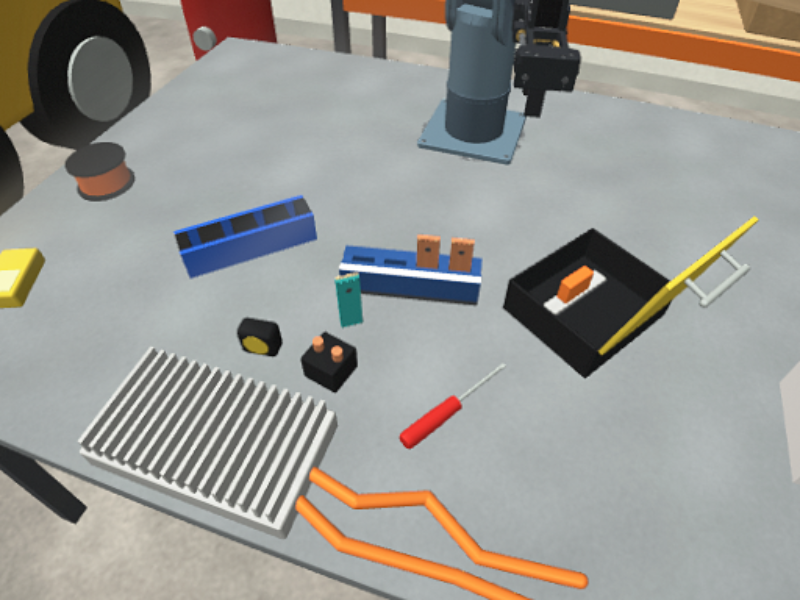

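The file is flat in the case at (575,288), the lid is open, and the rest is undisturbed. Now the bars, re-measuring the tote before each placing.

```bash
cat >> h.py <<'E'
def tote():
    out=[]
    for n in("scene","side"):
        p,W,H,ok=grab(n); a,b=MASK["blue"]
        m=(cv2.inRange(H,a,b)>0)&ok&(W[...,2]>.051)&(W[...,2]<.066)&(W[...,0]>.3)&(W[...,0]<.9)
        D=W-N0; m&=~((abs(D@NX)<.05)&(abs(D@NY)<.14))
        m=np.any([q for q,c,s in blobs(m,12)]or[m],axis=0)
        c,s,a=rect(W[m]); 
        if s[0]>s[1]: s=s[::-1]; a-=90   # a: direction of short side (tote y)
        a=(a+90)%180-90
        print(n,c,s,a)
        if abs(s[0]-66)<6 and abs(s[1]-240)<8: out.append((*c/1000,a))
    return np.mean(out,0)
YB=radians(101.2)
def pick(y):
    ctrl.goto(list(nest(0,y,.25)),down(YB)); hand.gripper_to(.05)
    print(ctrl.servo_line(list(nest(0,y,.081)),down(YB),vel=.15,f_stop=8),st())
    hand.gripper_to(0,40); print(st())
    ctrl.servo_line(list(nest(0,y,.25)),vel=.15); print('lift',st())
def place(k):
    x,y,a=tote(); a=radians(a); T=np.array([x,y,0])+k*np.array([sin(a),-cos(a),0]); print('slot',T,a)
    yw=a   # tool y along a-90deg = tote x
    ctrl.goto(list(T+UZ*.25),down(yw)); ctrl.servo_line(list(T+UZ*.15),down(yw),vel=.15)
    return T,yw
E
python3 - <<'E'
from h import *
pick(.027); T,yw=place(.03)
p,W,H,ok=grab("wrist"); cv2.imwrite("pics/w6.png",p[:,:,::-1]); print(st(),yw)
E
```

```text
False (63.6, array([0.5204, 0.0411, 0.0818]), array([0.7, 0.9, 0.5]), 0.0498, 0.0)
(64.3, array([0.5198, 0.041 , 0.081 ]), array([-0.4, -0.2,  1. ]), 0.0096, 40.0)
lift (65.5, array([0.519 , 0.0408, 0.2491]), array([ 0.5,  0.4, -4.6]), 0.0098, 40.0)
scene [ 528.6 -299.8] [ 71.5 238.4] 43.599999999999994
side [ 525.5 -299.5] [ 65.5 241.8] 44.0
slot [ 0.5478143  -0.32130281  0.        ] 0.7644542123735163
(67.9, array([ 0.5488, -0.3216,  0.1514]), array([ 0.3, -0.5, -3.2]), 0.0095, 40.0) 0.7644542123735163
```

View pics/w6.png

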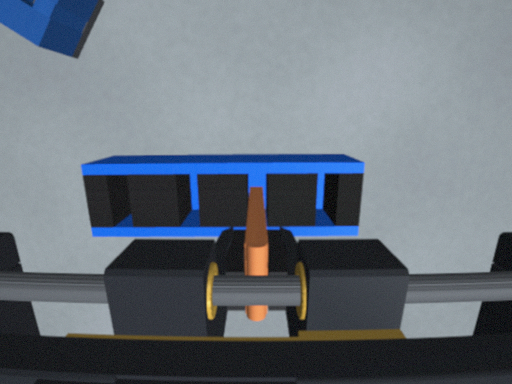

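The wrist view shows the bar's foot at (257,192) over a slot at x≈258; the wide dark cells are foam. The bar is aligned, so I lower it.

```bash
cat >> h.py <<'E'
def lower(T,yw):
    h=ctrl.servo_line(list(T+UZ*.0785),down(yw),vel=.06,f_stop=6); print('down',h,st())
    if get_obs()['eef_pos'][2]>.086: return False
    hand.gripper_to(.03); ctrl.sleep(.2); print(st())
    e=get_obs()['eef_pos']; ctrl.servo_line([e[0],e[1],.25],vel=.15); return True
E
python3 - <<'E'
from h import *
e=get_obs()['eef_pos']; T=np.array([.5478,-.3213,0]); 
print(lower(T,.76445))
p,W,H,ok=grab("wrist")
D=W-T; a,b=MASK["copper"]
m=ok&(W[...,2]>.10)&(W[...,2]<.135)&(np.hypot(D[...,0],D[...,1])<.06)
for mm,c,s in blobs(m,30): print(c,s,rect(W[mm]),np.median(W[mm][:,2]))
E
```

```text
down True (69.0, array([ 0.5476, -0.3212,  0.0791]), array([-0.3, -0. ,  5.2]), 0.0098, 40.0)
(69.7, array([ 0.5459, -0.3204,  0.0772]), array([-1.1, -0.6, -0.7]), 0.0299, 0.0)
True
[259.49865952 187.13136729] 373 (array([ 546.6, -322.3]), array([36.5,  9.2]), 43.8) 0.11519270660057696
```

Run:
```python
from h import *
pick(.081); T,yw=place(-.03)
p,W,H,ok=grab("wrist"); cv2.imwrite("pics/w7.png",p[:,:,::-1]); print(st(),list(T),yw)
```

```text
False (74.3, array([0.5099, 0.0941, 0.0817]), array([-0.2,  0.5,  0.8]), 0.05, 0.0)
(75.0, array([0.5094, 0.094 , 0.0811]), array([-0.2, -0.1,  0.7]), 0.0098, 40.0)
lift (76.3, array([0.5085, 0.0937, 0.249 ]), array([ 0.3, -0.6, -4.3]), 0.0098, 40.0)
scene [ 528.5 -300.2] [ 72.2 238.2] 43.5
side [ 524.9 -298.9] [ 64.9 238.2] 44.19999999999999
slot [ 0.50398505 -0.27739268  0.        ] 0.7714355293814935
(78.6, array([ 0.505 , -0.2776,  0.1512]), array([-0.2, -0.7, -3.6]), 0.0097, 40.0) [np.float64(0.503985046914363), np.float64(-0.27739268177048554), np.float64(0.0)] 0.7714355293814935
```

View pics/w7.png

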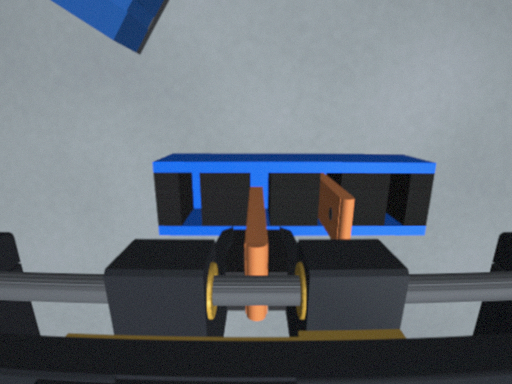

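The first bar stands upright at (337,205). The second bar's foot at (257,192) is over the next slot at x≈258.

Run:
```python
from h import *
T=np.array([.50399,-.27739,0]); print(lower(T,.77144))
ctrl.goto([.42,.05,.35],down(YB)); ctrl.sleep(.5)
for n in("scene","side"):
    p,W,H,ok=grab(n); cv2.imwrite(f"pics/{n}8.png",cv2.resize(p[:,:,::-1],(800,600)))
    m=ok&(W[...,2]>.10)&(W[...,2]<.135)&(np.hypot(W[...,0]-.526,W[...,1]+.3)<.1)
    for mm,c,s in blobs(m,15): print(n,c,s,rect(W[mm]),W[mm][:,2].max())
print(st())
```

```text
down True (79.8, array([ 0.5039, -0.2774,  0.0791]), array([-1.1,  0.3,  6. ]), 0.01, 40.0)
(80.5, array([ 0.5024, -0.2768,  0.0776]), array([ 0.1,  0.3, -1.4]), 0.03, 0.0)
True
scene [164.08333333 124.79166667] 48 (array([ 503.5, -277.9]), array([38.3, 10.4]), 41.1) 0.11890729992289062
scene [142.03773585 131.28301887] 53 (array([ 546.8, -321. ]), array([38.5,  9.7]), 44.3) 0.11899570718773012
side [338.703125 134.890625] 64 (array([ 545.5, -319.5]), array([36.9, 12.2]), 41.6) 0.11909542650387805
side [343.21212121 146.1969697 ] 66 (array([ 500.8, -274.3]), array([37.3, 12. ]), 38.0) 0.11903956398434612
(83.7, array([0.42, 0.05, 0.35]), array([-0.4, -0.2, -0.4]), 0.0296, 0.0)
```

View pics/scene8.png

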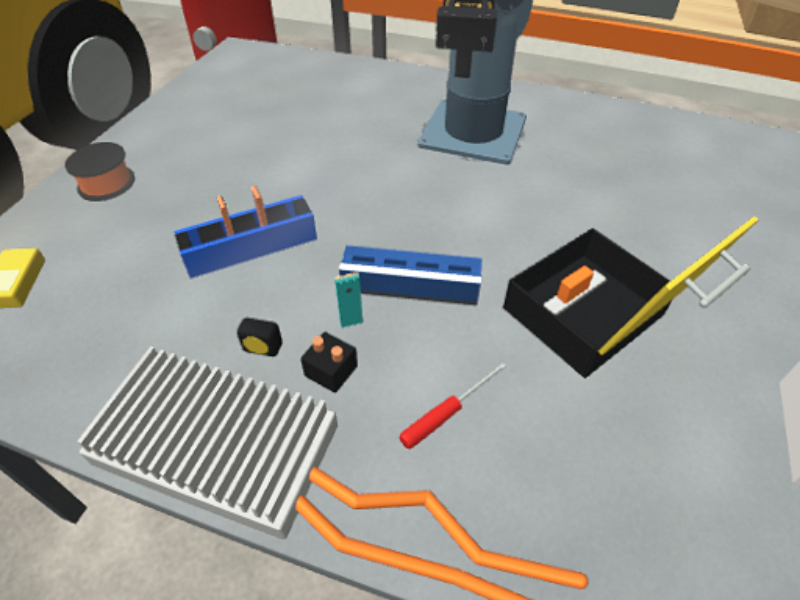

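Both bars stand upright in the tote at (226,215) and (259,207). The nest is empty, the file is in the open case at (575,288), and the bystanders haven't moved.

```bash
python3 -c "
from cell import ctrl
print(ctrl.finish_job())"
```

```text
the job is handed in; nothing more can be done
None
```

The job is handed in at about 84 s of the 210 s: the lid is open on its stop, both copper bars were filed until no burr shows and stand upright in the tote, the file lies flat in the case, and nothing else was disturbed.

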